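Release the press's safety catch and press the can's lid home

ROBOT

A 7-joint arm with a two-finger parallel gripper is mounted at the origin on a cart in front of the work surface, level with it; the furniture and walls round the work are solid. World frame = base frame: x ahead of the robot, y to its left, z up, the work surface at z = 0. Lengths are in m, angles in rad, forces in N, time in s.
With the tool pointing down it reaches from about 0.4 to 0.925 m from the base axis. Payload 4.1 kg.
Tool frame: the origin (TCP) lies where the fingers leave the gripper's body, on its centre line; the fingertips stand 73 mm ahead of it and the grasp point (between the pads) lies 54 mm ahead of it (bot.tip_extent is the distance from the TCP to the fingertips, in m); z points along the fingers, y is the line along which they close (so a half turn about z gives the same grasp; the last joint's range is limited). The gripper opens to 85 mm and grips with 20 to 120 N. Pads are 22 mm wide; open, the fingers measure 114 mm over their backs; the gripper's body (76 mm by 85 mm) begins 54 mm behind the grasp point. The pads swing forward as they close: fully open they stand 13 mm farther back than shut.
Start: joints at [1.094, 0.398, 0.045, 1.537, -0.019, 1.207, -0.051], TCP at [0.24, -0.604, 0.304] pointing down, gripper open.
Joint ranges: [-2.82, 2.82], [-0.49, 2.23], [-1.37, 1.46], [0, 2.46], [-1.36, 4.5], [0.23, 2], [-2.94, 2.94]. Speed limits (rad/s): [2.57, 2.57, 3.14, 3.14, 3.14, 3.14, 3.14].

INTERFACE

Orientations are given as a 3x3 rotation matrix whose columns are the frame's x, y, z axes.
In Python, from plant import readout, viewer, job, bot gives the robot as it stands. The module is installed in compiled form; this text tells all that it offers.
- The arm moves only by the tool arm_command, never from a script. Its argument "deltas" is a list of rows, each a list of 7 numbers: the opening, from 0 (shut) to 1 (fully open), then the shift along the tool's x, y, z in mm, then the turn, a rotation vector about the tool's x, y, z in rad. In form: [[jaw, dx, dy, dz, rx, ry, rz], ...]. A call has 1 to 8 rows; each row shifts and turns the commanded pose from where the row before left it, along the tool's axes as they then stand; what a row does not reach is not made up. A row lasts 1/12 s, in which the tool goes at most 41.7 mm and 7.16 degrees, less where a joint would pass 70% of its speed; a pose out of reach is approached as far as the arm can. A call is refused whole if a number of a shift passes 41.7 or a number of a turn 0.125, either way. A call with a gripper value outside its range is refused whole. The fingers move at their own pace and stop on an object; "newtons" is the grip in N (left out, the last holds). Time passes only in rows, so rows that do not move let the fingers close. It gives the time, the measured TCP pose, the force, the opening and the grip force at its end, in the units of the state.
- readout.sense(): the state, without advancing time (a new reading comes with each control period).
- viewer.grab_frame(name): name is "side" or "top"; returns a dict with "pixels" (480x640x3 uint8, blue, green, red), "range_z" (480x640 float32, m along the optical axis (not along the pixel's ray), 0 where there is no reading), "fx", "fy", "cx", "cy" (pixels), "R" (3x3) and "t" (3): a world point X has camera coordinates R X + t. Camera axes: x right, y down, z forward; pixel columns grow to the right and rows downward; lengths in m; the calibration is good to about 2 mm. A picture is of the moment at which its call begins.
- job.finish_job(): hands the job in; it is judged then, once.
The state is a dict: "time": time; "joints": joint angles; "dq": joint speeds; "tau": joint torques, N m; "eef_pos": TCP position; "tool_rot": TCP orientation; "wrist_force": force on the tool from outside, world axes, zero at the start; "torque": the same for the moment, N m; "width": finger opening in m; "finger_force": force on a finger pad.
Only numpy, scipy, OpenCV 4.12 (cv2) and the standard library are available. Lean on these libraries where they do the work, as an engineer would, in place of code of your own. Each camera call takes 0.05 s, during which the arm holds its last target. There are 200 camera calls.

TASK

The can in the small grey bench press still has its lid standing proud. First swing the press's safety catch fully aside to its stop, out from under the ram, then bring the hand lever down until the ram has pressed the lid fully home. Use the lever for the pressing, not the gripper on the lid, leave the catch aside and the lever down, and do not knock about the things standing round the press.

Things in the scene. Friction and masses are not known exactly. Their poses are not given: they have to be found in the camera images.
- capper: Small grey lever press on a dark welded stand (100 mm high) fixed to the bench, a plain metal can in its nest under the ram. Origin: centre of the stand's underside; own -x is its front (towards the robot), +y its left seen from the robot, z up. Foot x -80..75, y -60..60 mm, top 122 mm up; column x 35..75, y -26..26; ram axis x -15, y 0, foot disc 36 mm across, face 208 mm up at the start.
- head_front (a point): Middle of the lower front edge of the press's head (x -50, z 285 mm in the press's frame). The head (x -50..75, y -32..32, z 285..350 mm) hangs just behind and above the catch's pin, so that an upright gripper's body meets it: lean the tool 25 to 45 degrees, its body towards the press's front (-x).
- catch_pin (a point): Top end of the dark upright pin on the free end of the safety catch, 242 mm above the bench. Pin 12 mm across, standing 38 mm clear above the flat steel catch arm (arm 12 mm thick, its top 204 mm above the bench). With the catch shut the pin is at x -60, y -15 in the press's frame, in front of the ram, 10 mm in front of the head's front face.
- catch_axis (a point): Fixed point on the catch's vertical pivot (top of the pivot post, x 40, y 45, z 208 mm in the press's frame); the pin moves on a circle of 117 mm radius round it. The axes are those of the press.
- catch (a joint): Angle of the safety catch (rad). 0 = shut, arm lying between ram and lid so that the lever can go down only about 0.13 rad; grows as the pin is swung towards the press's left (+y), clockwise from above; stop at 0.8. The arm is clear of the ram from about 0.5. Starts between 0 and 0.12. Stays where it is left; about 0.6 N at the pin moves it.
- lever_knob (a point): Centre of the black ball, 30 mm across, at the end of the hand lever (steel rod 12 mm thick). The lever is on the press's right side (y -110 mm) and points to its front; the ball is 120 mm from the axis.
- lever_axis (a point): Fixed point on the lever's level axis (x 30, y -110, z 305 mm in the press's frame), which runs along the press's y. The axes are those of the press. A tall two-column press (to 0.85 m high) stands between the robot and the vice: the robot's elbow must stay behind or beside it, which a tool leaning back towards the robot helps.
- lever (a joint): Angle of the hand lever (rad). 0 = raised, the rod pointing forward and 0.3 rad up, ball 340 mm above the bench; grows as the ball goes down. The ram goes down 30 mm per rad. The ram meets the lid at about 0.63 to 0.68 and the lid is fully home at about 0.87 (ball 241 mm up). About 3 N at the ball moves it, about 8 N while it presses the lid. It stays where it is left.
- lid_top (a point): Centre of the top of the lid: round, metal, 53 mm across, 20 mm high, on the can under the ram. 187.5 to 189 mm above the bench at the start, 182 mm when fully home.
- lid (a joint): How far the lid has gone down (m): 0 to 0.0015 at the start, 0.007 fully home against the can's shoulder. Stiff: about 20 N on the lid; it stays where it is pushed.
- jar: Bystander: brown jar with a white lid, 40 mm across, 58 mm high, at the right of the press's column. Origin under its centre.
- adapter: Bystander: black deep adapter, upright cylinder 35 mm across, 64 mm high, at the right of the press. Origin under its centre.
- spacer: Bystander: steel ring 38 mm across, 14 mm high, lying at the right of the press. Origin under its centre.
- driver: Bystander: screwdriver with a green handle, 170 mm long, 26 mm thick, lying to the right of the press. Origin under its middle.

How it is judged:
By the outcome, as a careful person would: the job done as asked, in the order asked, and still so for the second after the job is handed in, with the robot touching nothing.
It also fails if it takes over 43 s, if anything falls off the work surface, if the arm or the gripper's body presses on something with over 40 N, if the wrist force passes 120 N, or if a joint passes its speed limit or range.

## Working session

There is one attempt and no reset: what is moved stays moved. The work goes in short steps, Python scripts to look and compute and a tool call to move; the robot and the scene stay as the last step left them, time stands still between calls to the robot, and variables do not carry over. Pictures are saved under pics/ and viewed, at most 10 in all, crops included, and the job is handed in when it is done.

Besides the shell and the picture viewer there is one more tool, called as name(argument=value, ...), one argument or row to a line, values as JSON. arm_command: Moves the arm, as the interface text tells. Its arguments: {"type":"object","properties":{"deltas":{"type":"array","items":{"type":"array","items":{"type":"number"}}},"newtons":{"type":"number"}},"required":["deltas"]}

```bash
mkdir -p pics; cat > h.py <<'E'
import numpy as np, cv2
from plant import readout, viewer, job, bot
def grab(n,save=None):
    f=viewer.grab_frame(n)
    f={k:(np.array(v) if k in('pixels','range_z','R','t') else v) for k,v in f.items()}
    if save: cv2.imwrite('pics/'+save,f['pixels'])
    return f
def cloud(f):
    v,u=np.mgrid[:480,:640]; z=f['range_z']
    c=np.stack([(u-f['cx'])/f['fx']*z,(v-f['cy'])/f['fy']*z,z],-1)
    return (c-f['t'])@f['R']
E
python3 - <<'E'
from h import *
for n in('side','top'):
    f=grab(n,n+'0.png'); np.savez(n+'0.npz',**f); print(n,-f['R'].T@f['t'],f['R'][2])
s=readout.sense(); print(s['eef_pos'],s['tool_rot'],s['time'],s['width'],s['wrist_force'])
print([a for a in dir(bot) if a[0]!='_'])
E
```

```text
side [-0.26494922 -0.50293894  1.02250864] [ 0.70760902  0.05287077 -0.70462341]
top [ 0.14794708 -0.36191838  0.9808748 ] [ 0.43713151 -0.09214552 -0.89466488]
[ 0.23965972 -0.60373121  0.30295563] [[ 9.29423959e-01  3.69012893e-01 -7.67578247e-04]
 [ 3.69013672e-01 -9.29422576e-01  1.60763002e-03]
 [-1.20168346e-04 -1.77741673e-03 -9.99998413e-01]] 0.1 0.08525508116066574 [-0.67411188 -0.15508792 -0.00179304]
['IKError', 'tip_extent']
```

View pics/side0.png

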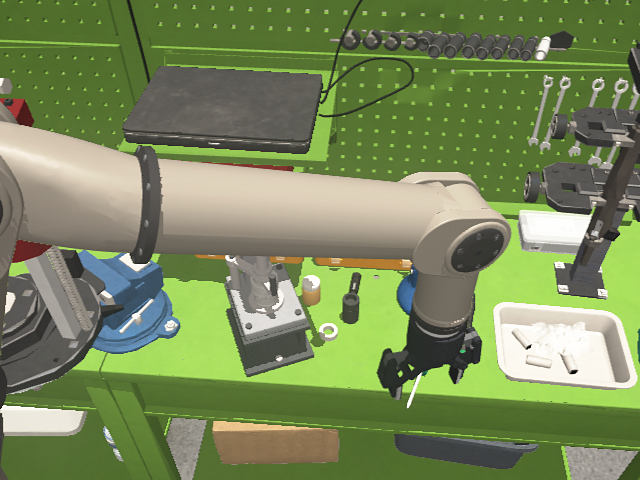

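View pics/top0.png

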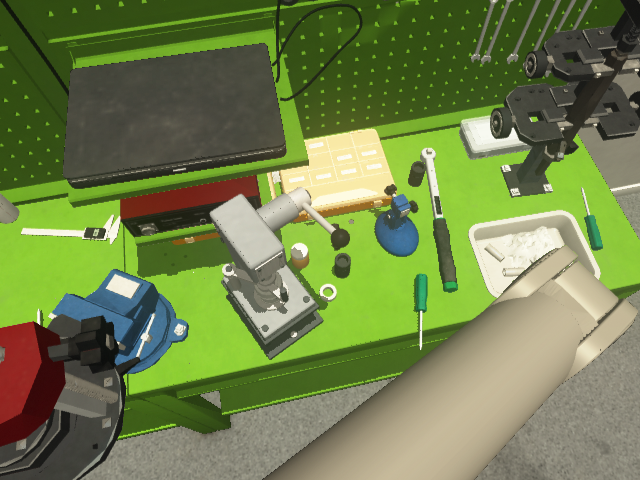

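The top view shows the press head at about (245,235), the knob at (340,238), the catch pin at about (284,293) and the foot plate around (275,310). The jar (300,252), adapter (342,264), spacer (328,292) and driver (421,300) stand to its right. In the side view the arm hides the head.

```bash
python3 - <<'E'
from h import *
f=dict(np.load('top0.npz')); P=cloud(f)
roi=np.zeros((480,640),bool); roi[180:370,190:370]=1
z=P[...,2]
def rect(m,lab):
    m=m.astype(np.uint8); n,l,s,c=cv2.connectedComponentsWithStats(m); i=1+s[1:,4].argmax()
    p=P[l==i]; r=cv2.minAreaRect(p[:,:2].astype(np.float32)*1000); print(lab,s[i],p.mean(0).round(4),r)
    print(cv2.boxPoints(r).round(1).tolist())
rect(roi&(abs(z-.350)<.004),'head top')
rect(roi&(abs(z-.122)<.004),'foot top')
px=f['pixels'].astype(int)
dark=px.max(-1)<70
m=np.zeros_like(roi); m[222:255,325:355]=1
k=m&dark&(z>.25); p=P[k]; print('knob n',k.sum(),p.mean(0),p.max(0),p.min(0))
A=np.c_[2*p,np.ones(len(p))]; s=np.linalg.lstsq(A,(p**2).sum(1),rcond=None)[0]; print('sphere',s[:3],np.sqrt(s[3]+s[:3]@s[:3]))
m[:]=0; m[278:310,270:300]=1
k=m&dark&(z>.205)&(z<.26); p=P[k]; v,u=np.nonzero(k); print('pin',k.sum(),p.mean(0),p.min(0),p.max(0),u.min(),u.max(),v.min(),v.max())
c=cv2.resize(f['pixels'][180:370,190:370],None,fx=4,fy=4,interpolation=cv2.INTER_CUBIC)[:600]; c=cv2.resize(f['pixels'][180:370,200:370],None,fx=3.1,fy=3.1,interpolation=cv2.INTER_CUBIC);cv2.imwrite('pics/c.png',c)
# heights of surroundings, 5cm grid max
g={}
for q in P[::2,::2].reshape(-1,3):
    if .2<q[0]<1.1 and -.7<q[1]<.4: 
        kk=(int(q[0]//.06),int(q[1]//.06)); g[kk]=max(g.get(kk,0),q[2])
for i in range(4,18): print('%.2f'%(i*.06),' '.join('%3d'%(1000*g.get((i,j),-.001)) for j in range(-11,6)))
E
```

```text
head top [ 209  194   75   75 2802] [ 0.5065 -0.3108  0.3497] ((509.0870361328125, -309.95843505859375), (123.87606048583984, 63.40202713012695), 24.28182601928711)
[[439.6000061035156, -306.5], [465.70001220703125, -364.29998779296875], [578.5999755859375, -313.3999938964844], [552.5, -255.60000610351562]]
foot top [ 223  265   92   73 2201] [ 0.4665 -0.3217  0.1219] ((495.97845458984375, -316.26019287109375), (155.334716796875, 119.6792984008789), 24.55303955078125)
[[400.5, -294.1000061035156], [450.20001220703125, -403.0], [591.5, -338.3999938964844], [541.7999877929688, -229.60000610351562]]
knob n 136 [ 0.45913533 -0.44794029  0.347146  ] [ 0.47306416 -0.4367028   0.3538384 ] [ 0.45265866 -0.46371014  0.3342341 ]
sphere [ 0.46680577 -0.45032984  0.34183664] 0.014029639600274285
pin 43 [ 0.43665979 -0.34732372  0.22415101] [ 0.4347862  -0.35206642  0.20610248] [ 0.43918952 -0.34203832  0.24124134] 281 287 292 300
0.24 609 622 620  -1   0   0   0   0   0 498 498 267 265   0   0   0   0
0.30  18  -1   0   0   0   0   0   0 503 499 504 263   0   0   0   0   0
0.36  20   5   3   4  
[... 153 characters left out ...]
351 123  21 155 167 189 186  -1   0   0  -1
0.54  38  23  65 374 377 379 380 378 378 378 376 165  -1  15  18   4  -1
0.60 132  39  24 379 414 414 414 415 414 415 379   2   3   4   4   5  -1
0.66 125  53  55 391 416 415 415 415 415 414   4   3   4   4   4   4  -1
0.72  54  54 373 389 415 414 414 415 414 414   3  13  14   5   5   5  -1
0.78  55 376 375 426 418 414 415 414 414 414  -1   8  12   7   6   4  -1
0.84 447 425 448 468 380 380 382 410 412 412 508   4   2  25  27  76  -1
0.90 404 416 418 426 444 453 462 471 480 490 507 492 395 295 199  92  -1
0.96   0  -1  -1  -1  -1  -1  -1  -1  -1  -1  -1  -1  -1  -1  -1  -1  -1
1.02  -1  -1  -1  -1  -1  -1  -1  -1  -1  -1  -1  -1  -1  -1  -1  -1  -1
```

View pics/c.png

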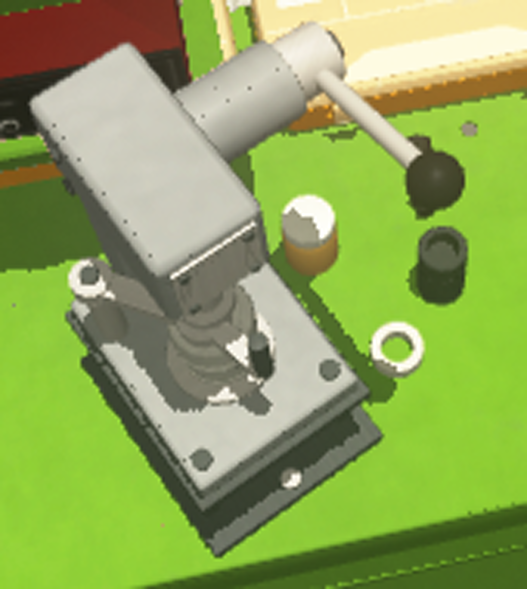

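arm_command(
  deltas=[
    [0.5,0,0,-20,0,0,-0.047],
    [0.5,0,0,-20,0,0.12,0],
    [0.5,0,0,0,0,0.12,0],
    [0.5,0,0,0,0,0.12,0],
    [0.5,0,0,0,0,0.12,0],
    [0.5,0,0,0,0,0.12,0],
    [0.5,0,0,0,0,0,0],
  ],
)

```text
time: 0.68
eef_pos: [0.2342, -0.6057, 0.3404]
tool_rot: [[0.756, 0.404, 0.515], [0.331, -0.915, 0.233], [0.565, -0.006, -0.825]]
wrist_force: [-1.5, -0.6, -1.6]
width: 0.0426
finger_force: 0.0
```

```bash
cat >> h.py <<'E'
YAW=np.radians(24.4); O=np.array([.4979,-.3152,0])
C,S=np.cos(YAW),np.sin(YAW); RP=np.array([[C,-S,0],[S,C,0],[0,0,1]])
def W(x,y,z): return O+RP@np.array([x,y,z])/1000
def st():
    s=readout.sense(); p=np.array(s['eef_pos']);R=np.array(s['tool_rot'])
    tip=RP.T@(p+R[:,2]*.05-O)*1000
    print('t',round(s['time'],2),'p',p.round(4),'q',np.round(s['joints'],2),'F',np.round(s['wrist_force'],1),'w',round(s['width'],4),'ff',np.round(s['finger_force'],1))
    print('z press',(RP.T@R).round(3).tolist(),'grasp pt press',tip.round(1))
    return p,R
def to(x,y,z,adv=.05):
    "tool-frame shift (mm) that brings point adv ahead of TCP to press coords x,y,z"
    p,R=st(); print('shift',(1000*R.T@(W(x,y,z)-p-R[:,2]*adv)).round(1))
E
python3 - <<'E'
from h import *
print('pin',RP.T@(np.array([.441,-.347,0])-O)*1000)
to(-66-70,-6,230+100)
E
```

```text
pin [-64.95462117  -5.45409836   0.        ]
t 0.68 p [ 0.2342 -0.6057  0.3404] q [ 1.41  0.45 -0.07  1.48 -0.57  1.38  0.35] F [-1.5 -0.6 -1.6] w 0.0426 ff 0.0
z press [[0.825, -0.009, 0.565], [-0.011, -1.0, -0.001], [0.565, -0.006, -0.825]] grasp pt press [-332.  -155.6  299.1]
shift [ 177.5 -151.7   85.1]
```

arm_command(
  deltas=[
    [0.5,25,-22,12,0,0,0],
    [0.5,25,-22,12,0,0,0],
    [0.5,25,-22,12,0,0,0],
    [0.5,25,-22,12,0,0,0],
    [0.5,25,-22,12,0,0,0],
    [0.5,25,-22,12,0,0,0],
    [0.5,25,-20,12,0,0,0],
    [0.5,0,0,0,0,0,0],
  ],
)

```text
time: 1.35
eef_pos: [0.3566, -0.3786, 0.375]
tool_rot: [[0.747, 0.425, 0.511], [0.351, -0.905, 0.24], [0.565, 0.0, -0.825]]
wrist_force: [0.2, 1.2, -0.6]
width: 0.0429
finger_force: 0.0
```

```bash
python3 - <<'E'
from h import *
to(-66,-6,230)
for n in('side','top'): f=grab(n); np.savez(n+'1.npz',**f); cv2.imwrite('pics/%s1.png'%n,f['pixels'])
a=cv2.hconcat([cv2.resize(cv2.imread('pics/side1.png'),(400,300)),cv2.resize(cv2.imread('pics/top1.png'),(400,300))]); cv2.imwrite('pics/b1.png',a)
E
```

```text
t 1.35 p [ 0.3566 -0.3786  0.375 ] q [ 1.21  0.1  -0.2   1.86 -0.63  1.18  0.12] F [ 0.2  1.2 -0.6] w 0.0429 ff 0.0
z press [[0.825, 0.013, 0.565], [0.011, -1.0, 0.007], [0.565, 0.0, -0.825]] grasp pt press [-126.6    1.   333.8]
shift [ -8.6   7.7 119.8]
```

View pics/b1.png

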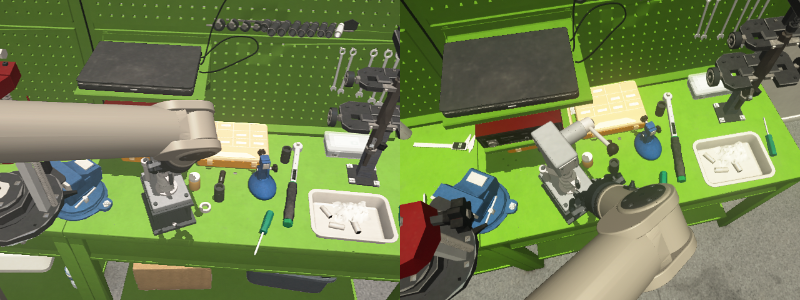

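The hand is in front of the press at about (605,195) in the right panel, clear of the head, lever and tall press. I'll go in over the pin next.

arm_command(
  deltas=[
    [0.5,-9,8,20,0,0,0],
    [0.5,0,0,25,0,0,0],
    [0.5,0,0,25,0,0,0],
    [0.5,0,0,20,0,0,0],
    [0.5,0,0,15,0,0,0],
    [0.5,0,0,15,0,0,0],
    [0.5,0,0,0,0,0,0],
  ],
)

```text
time: 2.03
eef_pos: [0.4102, -0.3678, 0.2664]
tool_rot: [[0.753, 0.414, 0.511], [0.34, -0.91, 0.237], [0.563, -0.005, -0.826]]
wrist_force: [0.7, 0.3, -0.7]
width: 0.043
finger_force: 0.0
```

```bash
python3 - <<'E'
from h import *
to(-77,20,230)
for n in('side','top'): f=grab(n); cv2.imwrite('pics/%s2.png'%n,f['pixels'])
a=cv2.hconcat([cv2.resize(cv2.imread('pics/side2.png')[230:390,190:350],(400,400),interpolation=2),cv2.resize(cv2.imread('pics/top2.png')[230:390,200:360],(400,400),interpolation=2)]); cv2.imwrite('pics/b2.png',a)
E
```

```text
t 2.03 p [ 0.4102 -0.3678  0.2664] q [ 1.13  0.24 -0.25  1.95 -0.68  0.92  0.16] F [ 0.7  0.3 -0.7] w 0.043 ff 0.0
z press [[0.826, 0.001, 0.563], [-0.002, -1.0, 0.004], [0.563, -0.005, -0.826]] grasp pt press [-73.4 -11.5 225.1]
shift [ -0.2 -31.5  -6. ]
```

View pics/b2.png

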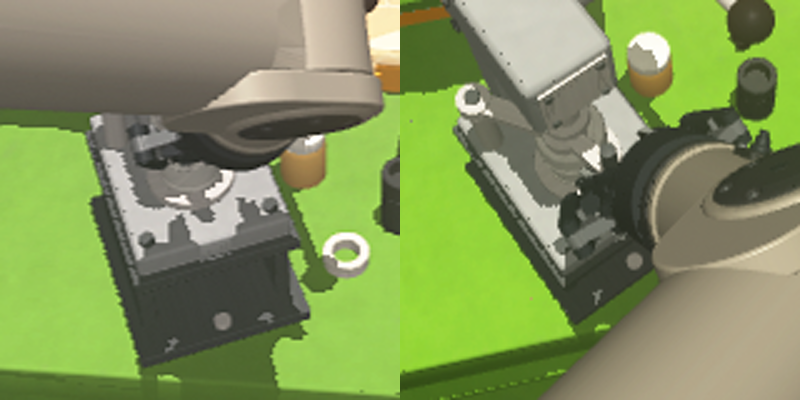

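No contact yet, and the fingers straddle the pin, which the hand hides. Sweeping towards the press's left.

arm_command(
  deltas=[
    [0.5,2,-12,0,0,0,0],
    [0.5,0,-12,0,0,0,0],
    [0.5,0,-12,0,0,0,0],
    [0.5,0,-12,0,0,0,0],
    [0.5,0,-12,0,0,0,0],
    [0.5,0,-12,0,0,0,0],
    [0.5,0,-10,0,0,0,0],
    [0.5,0,0,0,0,0,0],
  ],
)

```text
time: 2.8
eef_pos: [0.377, -0.2911, 0.2703]
tool_rot: [[0.752, 0.414, 0.513], [0.341, -0.91, 0.235], [0.564, -0.001, -0.826]]
wrist_force: [0.2, 0.6, 0.2]
width: 0.0428
finger_force: 0.0
```

```bash
python3 - <<'E'
from h import *
to(-74,92,226)
E
```

```text
t 2.8 p [ 0.377  -0.2911  0.2703] q [ 1.13  0.09 -0.27  2.13 -0.74  0.89  0.18] F [0.2 0.6 0.2] w 0.0428 ff 0.0
z press [[0.826, 0.001, 0.564], [0.0, -1.0, 0.002], [0.564, -0.001, -0.826]] grasp pt press [-72.  72. 229.]
shift [ -3.4 -20.    1.4]
```

arm_command(
  deltas=[
    [0.5,-2,-7,2,0,0,0],
    [0.5,0,-7,0,0,0,0],
    [0.5,0,-6,0,0,0,0],
    [0.5,0,-4,0,0,0,0],
    [0.5,0,0,0,0,0,0],
  ],
)

```text
time: 3.22
eef_pos: [0.3686, -0.2749, 0.2683]
tool_rot: [[0.752, 0.406, 0.519], [0.34, -0.914, 0.223], [0.565, 0.008, -0.825]]
wrist_force: [7.6, -8.1, -5.6]
width: 0.043
finger_force: 5.0
```

```bash
python3 - <<'E'
from h import *
to(-74,92,226)
f=grab('top'); cv2.imwrite('pics/b3.png',cv2.resize(f['pixels'][200:360,160:340],(630,560),interpolation=2))
E
```

```text
t 3.22 p [ 0.3686 -0.2749  0.2683] q [ 1.13  0.06 -0.28  2.17 -0.76  0.87  0.19] F [ 7.6 -8.1 -5.6] w 0.043 ff 5.0
z press [[0.825, -0.007, 0.565], [-0.001, -1.0, -0.011], [0.565, 0.008, -0.825]] grasp pt press [-72.9  89.5 227.1]
shift [-1.5 -2.5  0.2]
```

View pics/b3.png

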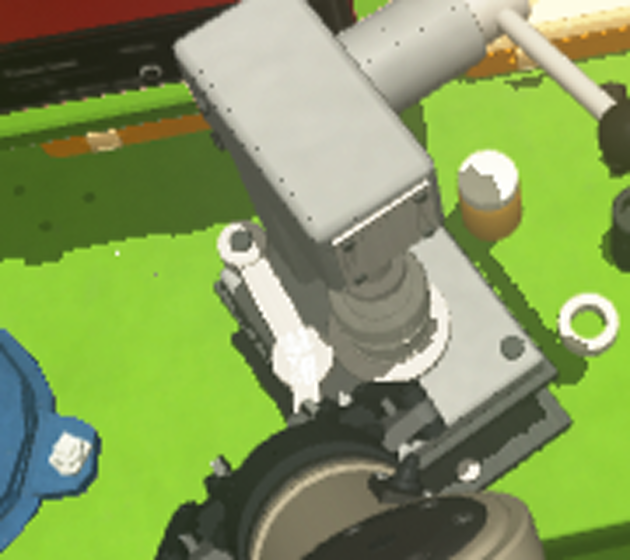

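The arm lies aside at (290,350) in the crop, and there is a firm stop reaction of about 12 N. I'll unload, back out along the tool axis and go for the lever.

arm_command(
  deltas=[
    [0.5,0,6,0,0,0,0],
    [0.5,0,7,0,0,0,0],
    [0.5,0,0,-15,0,0,0],
    [0.5,0,0,-25,0,0,0],
    [0.7,0,0,-35,0,0,0],
    [0.7,0,0,-40,0,0,0],
    [0.7,0,0,-10,0,0,0],
    [0.7,0,0,0,0,0,0],
  ],
)

```text
time: 3.93
eef_pos: [0.3079, -0.3151, 0.3733]
tool_rot: [[0.752, 0.409, 0.517], [0.34, -0.913, 0.227], [0.565, 0.005, -0.825]]
wrist_force: [0.5, 0.5, -0.1]
width: 0.06
finger_force: 0.0
```

```bash
python3 - <<'E'
from h import *
f=grab('top'); P=cloud(f); z=P[...,2]
q=(P-O)@RP*1000
px=f['pixels'].astype(int)
k=(px.max(-1)<90)&(abs(q[...,0]+77)<30)&(abs(q[...,1]-50)<60)&(q[...,2]>208)&(q[...,2]<244)
p=q[k]; print('pin',k.sum(),p.mean(0) if len(p) else '')
a=(abs(q[...,2]-204)<3)&(abs(q[...,0]+20)<70)&(abs(q[...,1]-60)<45); p=q[a][:,:2].astype(np.float32); print('arm',len(p),cv2.fitLine(p,2,0,.01,.01).ravel() if len(p)>5 else '')
to(-84.6-68,-110,340+100,.051)
cv2.imwrite('pics/b4.png',cv2.resize(f['pixels'][200:400,140:380],(720,600),interpolation=2))
E
```

```text
pin 43 [-76.76055624  75.09412539 225.76449186]
arm 629 [  0.98282355  -0.1845477  -12.592306    52.02363   ]
t 3.98 p [ 0.3085 -0.3135  0.3713] q [ 1.23 -0.05 -0.18  2.03 -0.66  1.18  0.16] F [-0.3  0.1 -0.4] w 0.0598 ff 0.0
z press [[0.825, -0.002, 0.565], [-0.001, -1.0, -0.003], [0.565, 0.002, -0.825]] grasp pt press [-143.6   79.7  330. ]
shift [ 54.8 189.9 -96.4]
```

View pics/b4.png

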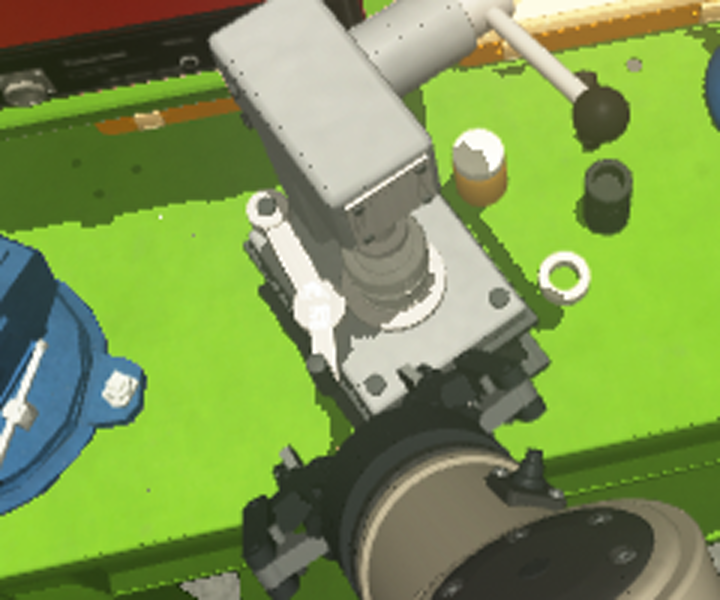

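The pin at (318,362) in the crop measures (-73..-77, 75) in the press frame. That is exactly where the 0.8 rad stop puts it, and the arm is clear of the ram. Now to the lever ball.

arm_command(
  deltas=[
    [0.7,8,27,-16,0,0,0],
    [0.7,8,27,-16,0,0,0],
    [0.7,8,27,-16,0,0,0],
    [0.7,8,27,-16,0,0,0],
    [0.7,8,27,-16,0,0,0],
    [0.7,8,27,-16,0,0,0],
    [0.7,7,28,0,0,0,0],
    [0.7,0,0,0,0,0,0],
  ],
)

```text
time: 4.65
eef_pos: [0.3825, -0.4919, 0.4785]
tool_rot: [[0.751, 0.414, 0.515], [0.34, -0.91, 0.235], [0.566, -0.001, -0.824]]
wrist_force: [-0.2, -0.3, -0.5]
width: 0.0598
finger_force: 0.0
```

```bash
python3 - <<'E'
from h import *
to(-85,-110,340,.051)
E
```

```text
t 4.65 p [ 0.3825 -0.4919  0.4785] q [ 1.21  0.26 -0.17  1.45 -0.57  1.41 -0.01] F [-0.2 -0.3 -0.5] w 0.0598 ff 0.0
z press [[0.824, 0.001, 0.566], [-0.0, -1.0, 0.002], [0.566, -0.001, -0.824]] grasp pt press [-149.8 -113.2  437.3]
shift [ -1.7  -3.  115.9]
```

arm_command(
  deltas=[
    [0.7,-2,-3,30,0,0,0],
    [0.7,0,0,30,0,0,0],
    [0.7,0,0,30,0,0,0],
    [0.7,0,0,26,0,0,0],
    [0.7,0,0,0,0,0,0],
  ],
)

```text
time: 5.07
eef_pos: [0.4381, -0.4541, 0.3766]
tool_rot: [[0.752, 0.421, 0.507], [0.34, -0.907, 0.248], [0.564, -0.014, -0.825]]
wrist_force: [-0.4, 0.5, -0.9]
width: 0.0598
finger_force: 0.0
```

```bash
python3 - <<'E'
from h import *
to(-85,-110,340,.051)
f=grab('top'); g=grab('side'); cv2.imwrite('pics/b5.png',cv2.hconcat([cv2.resize(x['pixels'][150:350,a:a+200],(400,400),interpolation=2) for x,a in((f,220),(g,200))]))
E
```

```text
t 5.07 p [ 0.4381 -0.4541  0.3766] q [ 1.14  0.3  -0.21  1.62 -0.58  1.18  0.01] F [-0.4  0.5 -0.9] w 0.0598 ff 0.0
z press [[0.826, 0.008, 0.564], [-0.001, -1.0, 0.016], [0.564, -0.014, -0.825]] grasp pt press [ -83.6 -101.   335.3]
shift [ 1.5  8.9 -5.8]
```

View pics/b5.png

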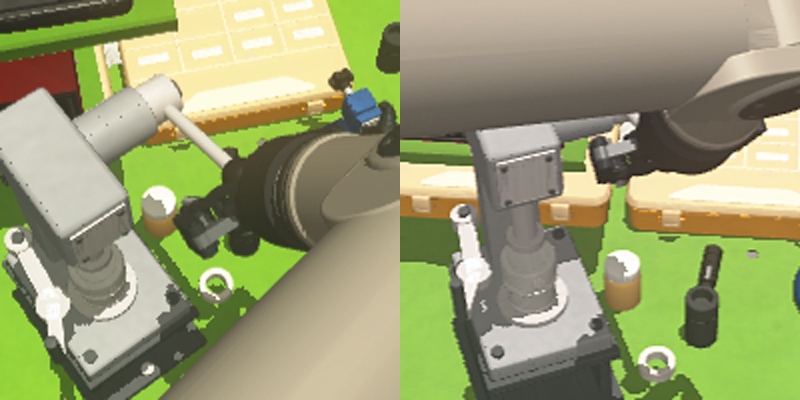

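The fingers straddle the ball at the end of the rod, around (235,165) in the left panel, but the hand is about 9 mm too far left. I'll centre it, then grip.

arm_command(
  deltas=[
    [0.7,1,9,-4,0,0,0],
    [0.7,0,0,0,0,0,0],
    [0.2,0,0,0,0,0,0],
    [0.2,0,0,0,0,0,0],
    [0.2,0,0,0,0,0,0],
    [0.2,0,0,0,0,0,0],
  ],
  newtons=40,
)

```text
time: 5.67
eef_pos: [0.4347, -0.4668, 0.387]
tool_rot: [[0.754, 0.417, 0.507], [0.341, -0.909, 0.241], [0.561, -0.009, -0.828]]
wrist_force: [-9.8, 6.4, 3.3]
width: 0.0276
finger_force: 38.9
```

```bash
python3 - <<'E'
from h import *
to(-85,-110,340,.051)
p,R=st()
def c(t): return np.array([30-120*np.cos(.3-t),0,305+120*np.sin(.3-t)])
T=[0,.15,.3,.45,.6,.7,.8,.87,.9]
for a,b in zip(T,T[1:]): print(a,b,(R.T@RP@(c(b)-c(a))).round(1))
E
```

```text
t 5.67 p [ 0.4347 -0.4668  0.387 ] q [ 1.14  0.31 -0.2   1.58 -0.57  1.2   0.  ] F [-9.8  6.4  3.3] w 0.0276 ff 38.9
z press [[0.828, 0.004, 0.561], [-0.001, -1.0, 0.01], [0.561, -0.009, -0.828]] grasp pt press [ -92.1 -111.4  345.6]
shift [ 2.7 -1.4  7.6]
t 5.67 p [ 0.4347 -0.4668  0.387 ] q [ 1.14  0.31 -0.2   1.58 -0.57  1.2   0.  ] F [-9.8  6.4  3.3] w 0.0276 ff 38.9
z press [[0.828, 0.004, 0.561], [-0.001, -1.0, 0.01], [0.561, -0.009, -0.828]] grasp pt press [ -92.1 -111.4  345.6]
0 0.15 [-13.2   0.1  12.3]
0.15 0.3 [-11.2   0.2  14.1]
0.3 0.45 [-8.9  0.2 15.6]
0.45 0.6 [-6.5  0.2 16.8]
0.6 0.7 [-2.9  0.1 11.6]
0.7 0.8 [-1.7  0.1 11.9]
0.8 0.87 [-0.5  0.1  8.4]
0.87 0.9 [-0.   0.   3.6]
```

The pads hold the ball about 7 mm too near the tips, so I'll re-grip deeper.

arm_command(
  deltas=[
    [0.6,0,0,0,0,0,0],
    [0.6,0,0,0,0,0,0],
    [0.6,2,-1,8,0,0,0],
    [0.6,0,0,0,0,0,0],
    [0.2,0,0,0,0,0,0],
    [0.2,0,0,0,0,0,0],
    [0.2,0,0,0,0,0,0],
    [0.2,0,0,0,0,0,0],
  ],
)

```text
time: 6.33
eef_pos: [0.4421, -0.4632, 0.3815]
tool_rot: [[0.753, 0.417, 0.509], [0.341, -0.909, 0.24], [0.563, -0.007, -0.826]]
wrist_force: [-5.4, 6.4, 1.9]
width: 0.0275
finger_force: 39.1
```

```bash
python3 - <<'E'
from h import *
to(-85,-110,340,.051)
E
```

```text
t 6.33 p [ 0.4421 -0.4632  0.3815] q [ 1.13  0.31 -0.21  1.59 -0.57  1.19  0.  ] F [-5.4  6.4  1.9] w 0.0275 ff 39.1
z press [[0.826, 0.004, 0.563], [-0.001, -1.0, 0.009], [0.563, -0.007, -0.826]] grasp pt press [ -83.8 -111.3  340.2]
shift [-1.2 -1.3 -1.5]
```

arm_command(
  deltas=[
    [0.2,-7,0,6,0,0,0],
    [0.2,-6,0,6,0,0,0],
    [0.2,-6,0,7,0,0,0],
    [0.2,-5,0,7,0,0,0],
    [0.2,-5,0,7.5,0,0,0],
    [0.2,-4,0,8,0,0,0],
    [0.2,-3.5,0,8.4,0,0,0],
    [0.2,-3,0,8.4,0,0,0],
  ],
)

```text
time: 7.0
eef_pos: [0.443, -0.4628, 0.3112]
tool_rot: [[0.752, 0.417, 0.511], [0.34, -0.909, 0.241], [0.565, -0.007, -0.825]]
wrist_force: [-4.6, 6.2, 2.6]
width: 0.0277
finger_force: 39.9
```

```bash
python3 - <<'E'
from h import *
t=.8
to(30-120*np.cos(.3-t),-110,305+120*np.sin(.3-t),.051)
E
```

```text
t 7.0 p [ 0.443  -0.4628  0.3112] q [ 1.14  0.36 -0.21  1.68 -0.59  1.07  0.08] F [-4.6  6.2  2.6] w 0.0277 ff 39.9
z press [[0.825, 0.004, 0.565], [-0.001, -1.0, 0.008], [0.565, -0.007, -0.825]] grasp pt press [ -82.7 -111.3  269.9]
shift [-6.6 -1.1 21.7]
```

arm_command(
  deltas=[
    [0.2,-3,0,6,0,0,0],
    [0.2,-1.5,0,6,0,0,0],
    [0.2,-1,0,6,0,0,0],
    [0.2,-1,0,6,0,0,0],
    [0.2,-0.5,0,4,0,0,0],
    [0.2,0,0,4,0,0,0],
    [0.2,0,0,3,0,0,0],
    [0.2,0,0,0,0,0,0],
  ],
)

```text
time: 7.67
eef_pos: [0.4549, -0.4575, 0.2809]
tool_rot: [[0.751, 0.417, 0.512], [0.34, -0.909, 0.241], [0.565, -0.007, -0.825]]
wrist_force: [-11.2, 7.8, 13.1]
width: 0.0277
finger_force: 42.1
```

```bash
python3 - <<'E'
from h import *
t=.87
to(30-120*np.cos(.3-t),-110,305+120*np.sin(.3-t),.051)
E
```

```text
t 7.67 p [ 0.4549 -0.4575  0.2809] q [ 1.12  0.4  -0.22  1.71 -0.61  1.    0.1 ] F [-11.2   7.8  13.1] w 0.0277 ff 42.1
z press [[0.825, 0.004, 0.565], [-0.0, -1.0, 0.008], [0.565, -0.007, -0.825]] grasp pt press [ -69.7 -111.4  239.6]
shift [-0.8 -1.4 -2.3]
```

arm_command(
  deltas=[
    [0.2,0,0,2,0,0,0],
    [0.2,0,0,2,0,0,0],
    [0.2,0,0,0,0,0,0],
    [0.2,0,0,0,0,0,0],
  ],
)

```text
time: 8.0
eef_pos: [0.4555, -0.4573, 0.28]
tool_rot: [[0.751, 0.417, 0.512], [0.341, -0.909, 0.24], [0.565, -0.006, -0.825]]
wrist_force: [-21.2, 9.5, 24.5]
width: 0.0278
finger_force: 43.1
```

```bash
python3 - <<'E'
from h import *
t=.87
to(30-120*np.cos(.3-t),-110,305+120*np.sin(.3-t),.051)
E
```

```text
t 8.0 p [ 0.4555 -0.4573  0.28  ] q [ 1.12  0.4  -0.22  1.71 -0.61  1.    0.1 ] F [-21.2   9.5  24.5] w 0.0278 ff 43.1
z press [[0.825, 0.004, 0.565], [-0.0, -1.0, 0.007], [0.565, -0.006, -0.825]] grasp pt press [ -69.  -111.5  238.7]
shift [-0.8 -1.5 -3.4]
```

The force rose from 13 to 24 N with under 1 mm of travel, so the lid is against the shoulder. Unload, release and withdraw.

arm_command(
  deltas=[
    [0.2,0,0,-3,0,0,0],
    [0.7,0,0,0,0,0,0],
    [0.7,0,0,0,0,0,0],
    [0.7,0,0,0,0,0,0],
    [0.7,0,0,0,0,0,0],
  ],
)

```text
time: 8.42
eef_pos: [0.4572, -0.46, 0.2783]
tool_rot: [[0.752, 0.412, 0.515], [0.34, -0.911, 0.232], [0.565, 0.0, -0.825]]
wrist_force: [-0.2, -0.3, -0.0]
width: 0.0596
finger_force: 0.0
```

arm_command(
  deltas=[
    [0.7,0,0,-10,0,0,0],
    [0.7,0,0,-20,0,0,0],
    [0.7,0,0,-30,0,0,0],
    [0.7,0,0,-35,0,0,0],
    [0.7,0,0,-35,0,0,0],
    [0.7,0,20,-30,0,0,0],
    [0.7,-20,25,0,0,0,0],
    [0.7,0,0,0,0,0,0],
  ],
)

```text
time: 9.08
eef_pos: [0.3744, -0.5512, 0.3991]
tool_rot: [[0.756, 0.404, 0.515], [0.337, -0.915, 0.224], [0.561, 0.004, -0.828]]
wrist_force: [-2.0, 0.2, -1.7]
width: 0.0599
finger_force: 0.0
```

```bash
python3 - <<'E'
from h import *
st()
f=grab('top'); g=grab('side'); 
q=(cloud(f)-O)@RP*1000; d=f['pixels'].max(-1)<70
k=d&(abs(q[...,0]+72)<30)&(abs(q[...,1]+110)<25)&(q[...,2]>200)&(q[...,2]<300)
p=q[k]; print('knob',len(p),p.mean(0),p.max(0))
if len(p)>10:
    A=np.c_[2*p,np.ones(len(p))]; s=np.linalg.lstsq(A,(p**2).sum(1),rcond=None)[0]; print(s[:3],np.sqrt(s[3]+s[:3]@s[:3]))
for n,f in(('top',f),('side',g)):
    q=(cloud(f)-O)@RP*1000
    k=(f['pixels'].max(-1)<90)&(abs(q[...,0]+77)<30)&(abs(q[...,1]-50)<60)&(q[...,2]>208)&(q[...,2]<244)
    print(n,'pin',k.sum(),q[k].mean(0) if k.any() else '')
    k=(np.hypot(q[...,0]+15,q[...,1])<25)&(q[...,2]>170)&(q[...,2]<196); print('lid/ram z hist',np.histogram(q[k][:,2],np.arange(170,197,2))[0])
cv2.imwrite('pics/b6.png',cv2.hconcat([cv2.resize(x['pixels'][150:350,a:a+200],(400,400),interpolation=2) for x,a in((f if 0 else grab('top'),210),(g,200))]))
E
```

```text
t 9.08 p [ 0.3744 -0.5512  0.3991] q [ 1.24  0.38 -0.15  1.45 -0.56  1.32  0.09] F [-2.   0.2 -1.7] w 0.0599 ff 0.0
z press [[0.828, -0.01, 0.561], [-0.005, -1.0, -0.009], [0.561, 0.004, -0.828]] grasp pt press [-181.9 -164.4  357.8]
knob 45 [ -79.95214513 -104.93718479  244.748091  ] [-68.40873834 -95.76475982 250.76704697]
[ -70.58109663 -110.13032568  242.10104073] 14.134605099931955
top pin 43 [-76.90002314  75.01397298 225.43548562]
lid/ram z hist [ 0  2  2  0 17 77 89 25  7 22 52 50  2]
side pin 72 [-77.19797104  73.83852054 224.96999354]
lid/ram z hist [ 8  6 10 14 24 72 67 31 13 22 48 44 22]
```

View pics/b6.png

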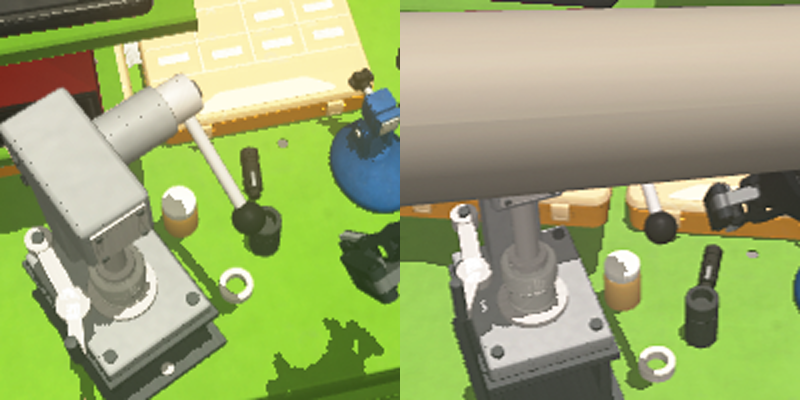

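The knob (248,215 in the left panel) is down at z ≈ 241 mm and the catch is still at its stop. The jar, adapter and spacer stand undisturbed, and the hand touches nothing. Handing in.

```bash
python3 -c "
from plant import job; print(job.finish_job())"
```

```text
the job is handed in; nothing more can be done
None
```

I swung the catch fully to its stop and then brought the lever down until the lid was home (ball about 241 mm up, with a firm stop felt). Both were left in place, the things I could see round the press look undisturbed, and the job was handed in at about 9 s without a verdict being returned.

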